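# Tighten the screw press onto a mould

## Robot

A 6-joint arm with a two-finger parallel gripper is mounted at the origin on a cart in front of the work surface, level with it; the furniture and walls round the work are solid. World frame = base frame: x ahead of the robot, y to its left, z up, the work surface at z = 0. Lengths are in m, angles in rad, forces in N, time in s.
With the tool pointing down it reaches from about 0.35 to 0.975 m from the base axis. Payload 4.9 kg.
Tool frame: the origin (TCP) lies midway between the tips of the shut fingers; the grasp point (between the pads) lies 19 mm behind it (manip.pinch_z is the distance from the TCP to the grasp point, in m); z points along the fingers, y is the direction in which the jaws open and shut (so a half turn about z gives the same grasp; the last joint's range is limited). The gripper opens to 85 mm and grips with 20 to 120 N. Pads are 22 mm wide; open, the fingers measure 114 mm over their backs; the gripper's body (76 mm by 85 mm) begins 54 mm behind the grasp point. The pads swing forward as they close: fully open they stand 13 mm farther back than shut.
Start: joints at [1.19, 0.053, 1.613, -0, 1.476, -0.119], TCP at [0.162, 0.604, 0.231] pointing down, gripper open.
Joint ranges: [-3.01, 3.01], [-1.01, 2.22], [0.06, 2.58], [-1.02, 4.17], [0.09, 2.62], [-3.14, 3.14]. Speed limits (rad/s): [2.57, 2.57, 3.14, 3.14, 3.14, 3.14].

## Interface

Orientations are given as a unit quaternion [w, x, y, z].
In Python, from plant import manip gives the robot as it stands.
- The arm moves only by the tool drive_tool, never from a script. Its argument "commands" is text: rows parted by semicolons, each of 5 numbers parted by spaces: the finger opening in mm, from 0 to 85.4, then the shift along the tool's x, y, z in units of 30 mm (1.0 is 30 mm), then the turn about the tool's z in degrees. A call has exactly 8 rows; each row shifts and turns the commanded pose from where the row before left it, along the tool's axes as they then stand; what a row does not reach is not made up. A row lasts 1/8 s, in which the tool goes at most 62.5 mm and 10.7 degrees, less where a joint would pass 70% of its speed; a pose out of reach is approached as far as the arm can. A call is refused whole if a number of a shift passes 1 or a number of a turn 10.7, either way. A call with a gripper value outside its range is refused whole. The fingers move at their own pace and stop on an object; the grip force is fixed at half the most. Time passes only in rows, so rows that do not move let the fingers close, or fill a call up. It gives the time, the measured TCP pose, the force and the opening at its end, in the units of the state.
- manip.state(): the state, without advancing time (a new reading comes with each control period).
- manip.grab_frame(name): name is "scene" or "top" or "wrist"; returns the picture (420x560x3 uint8, red, green, blue); there is no depth.
- manip.camera_params(name): a dict with "fx", "fy", "cx", "cy" (pixels), "xyz" and "orientation" of the camera in the world. Camera axes: x right, y down, z forward; pixel columns grow to the right and rows downward; lengths in m; the calibration is good to about 2 mm. A picture is of the moment at which its call begins: read the wrist's pose just before it. camera_params takes no time and is no camera call; for the wrist camera it gives the pose at the moment of the call.
- manip.job_done(): hands the job in, once; it reports no verdict.
The state is a dict: "time": time; "joint_pos": joint angles; "joint_vel": joint speeds; "joint_efforts": joint torques, N m; "tool_pos": TCP position; "tool_rot": TCP orientation; "contact_force": force on the tool from outside, world axes, zero at the start; "ft_torque": the same for the moment, N m; "gripper_width": opening from 0.0 (shut) to 1.0 (fully open).
Only numpy, scipy, OpenCV 4.12 (cv2) and the standard library are available. Lean on these libraries where they do the work, as an engineer would, in place of code of your own. Each camera call takes 0.05 s, during which the arm holds its last target. There are 200 camera calls.

## Task

Slide the mould by its handle back along the base of the small screw press until it is fully home against the rear stop. Then turn the black knob clockwise (it sinks as it screws in) until the spring foot presses the mould's white follower with about 30 N, and let go. Do not crush the mould, and leave the mug, the jar and the salt shaker where they stand.

Things in the scene. Friction and masses are not known exactly. Their poses are not given: they have to be found in the camera images.
- press: Screw press fixed to the worktop. Wooden base board 265 x 150 mm (x -190 to +75 mm), its top 14 mm above the worktop. Origin on the screw axis at worktop height; -x is the open front, +x the rear, z up. Two steel posts at y = +-64 mm carry the crossbar. Place and yaw (to about 0.3 rad) vary.
- bar_mid (a point): Middle of the crossbar's top face, on the screw axis, 150 mm above the worktop. The crossbar is 160 mm long (along the press's y) and 30 mm wide; nuts on its ends and a collar in its middle stand up to 161 mm and 156 mm above the worktop.
- seat (a point): Point on top of the base board on the screw axis. When the mould is home its origin is here, to about 3 mm. Two low side rails (tops 22 mm above the worktop, inner faces 96 mm apart, x -95 to +40 mm) guide the mould; the rear stop is a low lip with its face at x = +46 mm, top 28 mm above the worktop.
- mould: Loose round steel mould, 90 mm diameter (93 mm at the rim), 50 mm high, 0.5 to 0.9 kg, standing on the base board 60 to 85 mm in front of the seat. Origin: centre of its underside; z up, -x along its handle. A white follower disc 76 mm across stands 2.5 to 11.5 mm out of the rim; how far is not reported and must be felt; it does not sink under the loads here. Sliding takes 2 to 6 N.
- mould_handle (a point): Grip point of the mould's handle, 125 mm from the mould's centre: a black bar 14 mm wide (y) and 16 mm high, centre 30 mm above the mould's underside, axes as the mould's; it reaches from 40 to 156 mm from the mould's centre.
- spindle: Threaded steel spindle of the press with its knob and foot; origin on the axis at the underside of the knob, z up; 186 mm above the worktop at knob joint 0. It falls 25 mm for each full clockwise turn of the knob (3.98 mm/rad).
- foot_rest (a point): Centre of the underside of the foot while it is unloaded; 103 mm below the spindle's origin. The foot is a steel disc 60 mm across on a spring of 14 N per mm (no preload, 8 mm of travel), so after its first touch on the follower the load grows by about 50 to 55 N per rad of knob turn. The point moves with the spindle and does not show the spring's compression.
- knob (a joint): Turn of the knob in rad, 0 with the spindle at its top, growing clockwise seen from above (spindle falls), range 0 to 8.5, start 0.1 to 0.9. Thread friction is a steady 0.22 N m and holds when let go; each newton on the mould adds 0.004 N m (30 N: 0.12 N m). Lifting or pushing the knob along its axis loads the thread likewise.
- knob_grip (a point): Centre of the round ribbed black knob, 48 mm diameter (51 mm over the ribs) and 30 mm high (top 15 mm above this point), axis vertical; moves down with the spindle.
- jam_jar: Glass jar with lid, 68 mm diameter, 84 mm high, standing beside the press; origin under its centre.
- salt_shaker: Salt shaker, 44 mm diameter, 90 mm high, standing beside the press; origin under its centre.
- mug_a: Green mug, 86 mm diameter, 96 mm high with a handle, standing beside the press; origin under its centre.
There are look-alikes about, which are no part of the job. There is more than one size of the mould; the job needs the smaller.

How it is judged:
On the way, in this order (a step that is already met when the one before it is completed fails the run):
1. the mould is home under the screw against the rear stop (within 6 mm of the seat), the foot not yet bearing on it (horizontal distance between mould and seat below 0.006 m and contact force between spindle and mould below 2 N), for 0.2 s.
2. the knob is turned down until the foot presses the mould with more than 15 N (contact force between spindle and mould above 15 N), for 0.2 s.
At the end, for the whole second after the job is handed in: The mould stands level and at rest, home within 6 mm of the seat, and the foot presses on it with 15 to 45 N; the knob is still and let go (contact force between spindle and mould between 15 and 45 N and horizontal distance between mould and seat below 0.006 m and angle between mould's own z axis and vertical below 0.03 rad and linear speed of mould below 0.01 m/s and velocity of joint knob between -0.05 and 0.05 rad/s); the robot touches nothing.
It fails at once if the mould is pressed with more than 60 N (contact force between spindle and mould above 60 N).
It fails at once if the jar, the salt shaker or the mug is moved by more than 20 mm (distance of any of jam_jar, salt_shaker, mug_a from where it was at the start of the episode above 0.02 m).
It also fails if it takes over 72 s, if anything falls off the work surface, if the arm or the gripper's body presses on something with over 40 N, if the wrist force passes 120 N, or if a joint passes its speed limit or range.

## Working session

There is one attempt and no reset: what is moved stays moved. The work goes in short steps, Python scripts to look and compute and a tool call to move; the robot and the scene stay as the last step left them, time stands still between calls to the robot, and variables do not carry over. Pictures are saved under pics/ and viewed, about 8 in all and at most 12, crops included, and the job is handed in when it is done.

Besides the shell and the picture viewer there is one more tool, called after "Call:" as name(argument=value, ...) on one line, values as JSON. drive_tool: Moves the arm, as the interface text tells. Its arguments: {"type":"object","properties":{"commands":{"type":"string"}},"required":["commands"]}

```bash
ls; mkdir -p pics; python3 - <<'E'
from plant import manip
import cv2,numpy as np
for n in("top","scene"):
    f=manip.grab_frame(n);cv2.imwrite(f"pics/{n}0.png",f[:,:,::-1])
    print(n,manip.camera_params(n))
print(manip.state())
E
```

```text
pics
top {'fx': 384.89221348821957, 'fy': 384.89221348821957, 'cx': 282.9929368882684, 'cy': 206.9312102069903, 'xyz': array([ 0.54223169, -0.00296842,  0.98877051]), 'orientation': array([-0.02526999,  0.71415657, -0.69867668,  0.0345358 ])}
scene {'fx': 417.27240244506066, 'fy': 417.27240244506066, 'cx': 279.0863742150296, 'cy': 208.46393403994327, 'xyz': array([0.06616931, 0.30089592, 0.73619125]), 'orientation': array([ 0.19349518, -0.47203114,  0.79339118, -0.3320793 ])}
{'time': 0.1, 'joint_pos': array([ 1.18998198e+00,  5.33025294e-02,  1.61415039e+00, -2.05484212e-06,
        1.47599563e+00, -1.18990990e-01]), 'joint_vel': array([ 0.0010587 , -0.0007418 , -0.00157478, -0.0010431 , -0.00134456,
        0.00022619]), 'joint_efforts': array([-3.34794195e-04, -3.94906712e+01, -3.71361709e+01, -8.81671644e-05,
        3.94283808e-03, -8.54761595e-06]), 'tool_pos': array([0.1615616 , 0.60317793, 0.23018247]), 'tool_rot': array([-2.28498992e-04,  1.30537919e-01,  9.91442883e-01, -8.99373434e-04]), 'contact_force': array([ 0.68523663, -0.26177043,  0.11873141]), 'ft_torque': array([ 0.0429454 ,  0.04795344, -0.03785072]), 'gripper_width': 1.0032996620040489}
```

View pics/top0.png

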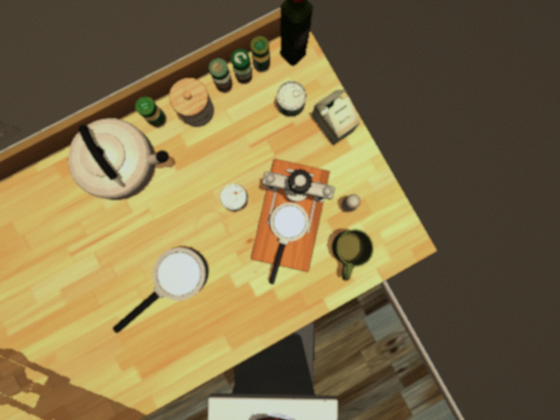

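View pics/scene0.png

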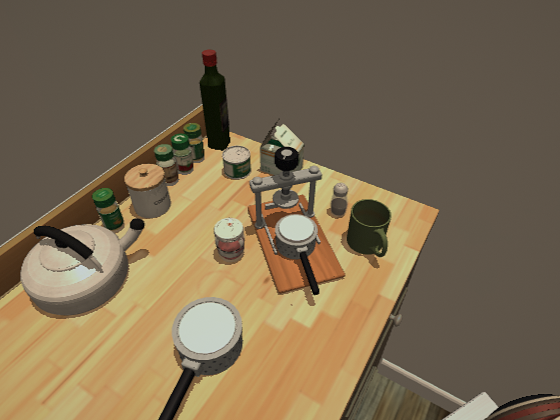

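The top view shows the board (orange, corners about (275,160), (329,170), (308,271), (252,262)), the mould at (289,222) with its handle running to (273,280), the knob at (299,181), the jar at (233,196), the salt shaker at (351,202) and the mug at (351,248). The bigger mould at (180,273) is the look-alike.

```bash
cat >h.py <<'E'
import numpy as np,cv2
from scipy.spatial.transform import Rotation as R
from plant import manip
def rot(q): return R.from_quat(np.asarray(q)[[1,2,3,0]])
def cast(c,uv,z):
    uv=np.atleast_2d(np.asarray(uv,float)); d=np.c_[(uv[:,0]-c['cx'])/c['fx'],(uv[:,1]-c['cy'])/c['fy'],np.ones(len(uv))]
    d=rot(c['orientation']).apply(d); t=(z-c['xyz'][2])/d[:,2]
    return c['xyz']+d*t[:,None]
def proj(c,p):
    q=rot(c['orientation']).inv().apply(np.atleast_2d(p)-c['xyz']); return np.c_[q[:,0]/q[:,2]*c['fx']+c['cx'],q[:,1]/q[:,2]*c['fy']+c['cy']]
E
python3 - <<'E'
from h import *
f=cv2.imread('pics/top0.png');c=manip.camera_params('top')
hsv=cv2.cvtColor(f,cv2.COLOR_BGR2HSV)
for p in((265,240),(300,255),(220,240),(318,175),(274,275),(299,181),(289,222)):print(p,hsv[p[1],p[0]])
m=((hsv[:,:,0]<13)&(hsv[:,:,1]>120)&(hsv[:,:,2]>60)).astype(np.uint8)
m[:150]=0;m[280:]=0;m[:,:240]=0;m[:,340:]=0
m=cv2.morphologyEx(m,cv2.MORPH_OPEN,np.ones((3,3)))
pts=np.argwhere(m)[:,::-1]; h=cv2.convexHull(pts.astype(np.float32))[:,0]
w=cast(c,h,.014)[:,:2]; r=cv2.minAreaRect((w*1000).astype(np.float32));print('board',r,cv2.boxPoints(r))
# handle
k=((hsv[:,:,2]<60)).astype(np.uint8);k[:235]=0;k[290:]=0;k[:,:262]=0;k[:,296:]=0
p=np.argwhere(k)[:,::-1];w=cast(c,p,.05)[:,:2]; mu=w.mean(0);_,_,v=np.linalg.svd(w-mu);print('handle',len(p),mu,v[0],((w-mu)@v[0]).min(),((w-mu)@v[0]).max())
# white
k=((hsv[:,:,1]<60)&(hsv[:,:,2]>150)).astype(np.uint8)
n,l,s,ce=cv2.connectedComponentsWithStats(k)
for i in range(1,n):
    if s[i,4]>150: print(s[i],ce[i],cast(c,ce[i],.055)[0])
out=cv2.resize(f[140:300,220:390],None,fx=4.5,fy=3.7,interpolation=cv2.INTER_CUBIC) if 0 else cv2.resize(f[145:290,220:390],None,fx=4,fy=4,interpolation=cv2.INTER_CUBIC)
cv2.imwrite('pics/crop.png',out)
print('knob',cast(c,(299.5,181),.21))
for n,u,z in(('jar',(233,196),.084),('salt',(351,202),.08),('mug',(352,247),.096)):print(n,cast(c,u,z))
E
```

```text
(265, 240) [ 12 188 193]
(300, 255) [ 12 184 207]
(220, 240) [ 21 132 210]
(318, 175) [ 12 184 206]
(274, 275) [21 66 50]
(299, 181) [ 22  51 210]
(289, 222) [105  16 226]
board ((607.0731201171875, -33.75181579589844), (143.14321899414062, 257.13116455078125), 78.521240234375) [[ 466.83597   -78.30675 ]
 [ 718.8241   -129.47704 ]
 [ 747.3103     10.803116]
 [ 495.32214    61.973404]]
handle 145 [ 0.48678475 -0.00135247] [-0.96604803  0.25836253] -0.04491983159511624 0.04825772677820315
[278  82  27  28 573] [290.88656195  95.69458988] [ 0.90066366 -0.02813336  0.055     ]
[330  99  23  26 334] [340.77245509 109.88323353] [ 0.86759498 -0.15324176  0.055     ]
[ 94 124  45  58 893] [123.17133259 149.29339306] [0.75452255 0.38043363 0.055     ]
[ 99 140  24  27 352] [111.58522727 152.55397727] [0.74571973 0.40817898 0.055     ]
[264 173  22  14 207] [274.89371981 179.61835749] [0.68822145 0.00689293 0.055     ]
[ 94 176  24  13 168] [105.61309524 181.64880952] [0.67355477 0.41839713 0.055     ]
[308 183  25  15 229] [320.22707424 189.94323144] [ 0.66532322 -0.1045949   0.055     ]
[220 184  26  26 513] [232.85185185 196.49122807] [0.64432453 0.10830448 0.055     ]
[ 270  204   40   40 1132] [288.92226148 222.12279152] [ 0.5848802  -0.02954926  0.055     ]
[ 154  249   51   50 2059] [178.66294318 273.76396309] [0.45562877 0.23159647 0.055     ]
[385 281  78 139 241] [421.62655602 347.09543568] [ 0.2951239  -0.35052833  0.055     ]
[ 208  398  130   22 2603] [271.63157895 408.39377641] [0.14983354 0.00206039 0.055     ]
knob [[ 0.66232013 -0.04507325  0.21      ]]
jar [[0.64232775 0.10453732 0.084     ]]
salt [[ 0.63483925 -0.17552811  0.08      ]]
mug [[ 0.52865607 -0.17547599  0.096     ]]
```

View pics/crop.png

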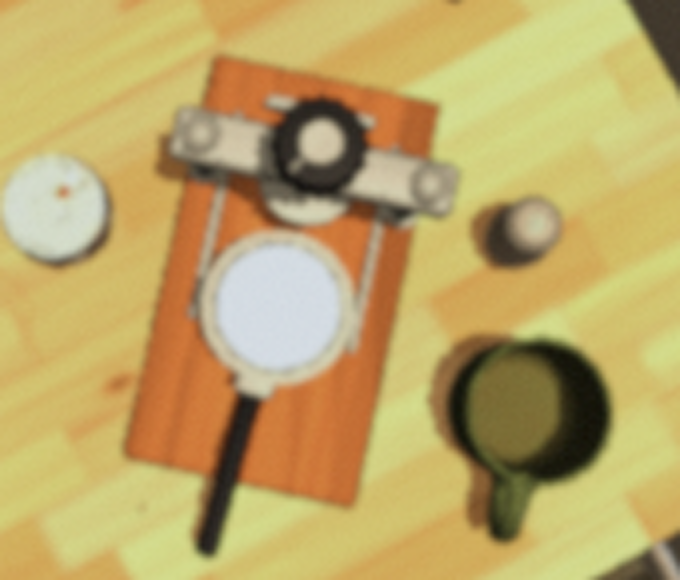

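Call:
drive_tool(commands="85 -0.88 -0.98 0 0;85 -0.88 -0.98 0 0;85 -0.88 -0.98 0 0;85 -0.88 -0.98 0 0;85 -0.88 -0.98 0 0;85 -0.88 -0.98 0 0;85 -0.88 -0.98 0 0;85 -0.88 -0.98 0 0")

```text
time: 1.1
tool_pos: [0.305, 0.3205, 0.2308]
tool_rot: [-0.0, 0.13, 0.991, -0.0]
contact_force: [0.9, 0.4, 0.8]
gripper_width: 0.999
```

Call:
drive_tool(commands="85 -0.88 -0.98 0 0;85 -0.88 -0.98 0 0;85 -0.88 -0.98 0 0;85 -0.88 -0.98 0 0;85 -0.88 -0.98 0.4 0;85 -0.88 -0.98 0.6 0;85 -0.88 -0.98 0.6 0;85 -0.88 -0.98 0.6 0")

```text
time: 2.1
tool_pos: [0.4481, 0.0388, 0.1644]
tool_rot: [-0.0, 0.131, 0.991, 0.0]
contact_force: [0.5, 0.3, 0.0]
gripper_width: 0.997
```

Call:
drive_tool(commands="85 -0.4 -0.52 0.5 0;85 -0.4 -0.52 0.5 0;85 0 0 0.5 0;85 0 0 0.3 0;85 0 0 0 0;85 0 0 0 0;85 0 0 0 0;85 0 0 0 0")

```text
time: 3.1
tool_pos: [0.4634, 0.0037, 0.1119]
tool_rot: [0.001, 0.13, 0.991, -0.0]
contact_force: [0.2, 0.8, -0.8]
gripper_width: 0.999
```

```bash
cat >look.py <<'E'
import sys
from h import *
s=manip.state();c=manip.camera_params('wrist');f=manip.grab_frame('wrist')[:,:,::-1].copy()
cv2.imwrite(sys.argv[1],f);print(s['tool_pos'],s['contact_force'],c['xyz'])
E
python3 look.py pics/w1.png
```

```text
[0.46344564 0.00371683 0.11187573] [ 0.21954762  0.82929277 -0.8288075 ] [0.38250174 0.02554108 0.25477774]
```

View pics/w1.png

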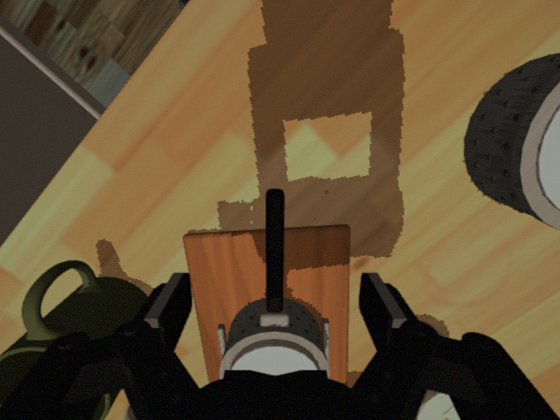

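The handle (u≈275, v 190–310) is centred between the fingers (u≈170 and 375), so I descend and grip.

Call:
drive_tool(commands="85 0 0 0.6 0;85 0 0 0.6 0;85 0 0 0.6 0;85 0 0 0.6 0;85 0 0 0.5 0;85 0 0 0 0;0 0 0 0 0;0 0 0 0 0")

```text
time: 4.15
tool_pos: [0.4639, 0.0035, 0.0252]
tool_rot: [0.001, 0.131, 0.991, -0.0]
contact_force: [0.8, -0.1, 0.0]
gripper_width: 0.6
```

Call:
drive_tool(commands="0 0 0 0 0;0 0 0 0 0;0 0 0 0 0;0 0 0 0 0;0 0 0 0 0;0 0 0 0 0;0 0 0 0 0;0 0 0 0 0")

```text
time: 5.15
tool_pos: [0.4633, 0.0036, 0.0245]
tool_rot: [0.0, 0.131, 0.991, -0.0]
contact_force: [-2.3, -0.6, 4.5]
gripper_width: 0.152
```

Call:
drive_tool(commands="0 -0.1 0.007 0 0;0 -0.3 0.02 0 0;0 -0.4 0.027 0 0;0 -0.4 0.027 0 0;0 -0.4 0.027 0 0;0 -0.4 0.027 0 0;0 -0.2 0.015 0 0;0 -0.1 0.01 0 0")

```text
time: 6.15
tool_pos: [0.5287, -0.0088, 0.0241]
tool_rot: [-0.004, 0.13, 0.991, 0.0]
contact_force: [-12.9, 2.8, 13.9]
gripper_width: 0.148
```

Call:
drive_tool(commands="0 0 0 -0.02 0;0 0 0 -0.02 0;0 0 0 0 0;0 0 0 0 0;0 0 0 0 0;0 0 0 0 0;0 0 0 0 0;0 0 0 0 0")

```text
time: 7.15
tool_pos: [0.5292, -0.0089, 0.0248]
tool_rot: [-0.002, 0.13, 0.991, 0.0]
contact_force: [-6.8, 1.3, 6.5]
gripper_width: 0.152
```

```bash
python3 - <<'E'
from h import *
f=manip.grab_frame('scene')[:,:,::-1];cv2.imwrite('pics/s2.png',cv2.resize(f[120:320,200:400],None,fx=3,fy=3,interpolation=cv2.INTER_CUBIC))
f=manip.grab_frame('top')[:,:,::-1];cv2.imwrite('pics/t2.png',f)
s=manip.state();print(s['tool_pos'],s['contact_force'],s['ft_torque'])
E
```

```text
[ 0.52920601 -0.00893021  0.0248382 ] [-6.22968356  1.87056408  6.32428208] [ 0.20134942  0.7657097  -0.02037282]
```

View pics/s2.png

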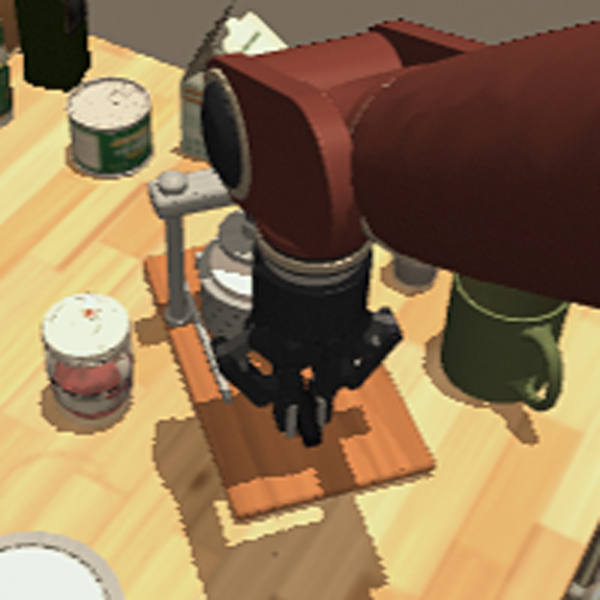

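The mould is most of the way in, with its follower visible under the foot at about (230,285), and nothing is jammed. I continue slowly.

Call:
drive_tool(commands="0 -0.07 0.005 -0.01 0;0 -0.07 0.005 -0.01 0;0 -0.07 0.005 0 0;0 -0.05 0.003 0 0;0 0 0 0 0;0 0 0 0 0;0 0 0 0 0;0 0 0 0 0")

```text
time: 8.25
tool_pos: [0.5364, -0.0104, 0.0249]
tool_rot: [-0.003, 0.13, 0.991, 0.0]
contact_force: [-7.0, 1.9, 4.8]
gripper_width: 0.15
```

Call:
drive_tool(commands="0 -0.05 0.003 0 0;0 -0.05 0.003 0 0;0 -0.05 0.003 0 0;0 0 0 0 0;0 0 0 0 0;0 0 0 0 0;0 0 0 0 0;0 0 0 0 0")

```text
time: 9.25
tool_pos: [0.5409, -0.0113, 0.0249]
tool_rot: [-0.003, 0.13, 0.991, 0.0]
contact_force: [-6.6, 1.5, 5.9]
gripper_width: 0.154
```

Call:
drive_tool(commands="0 -0.05 0.003 0 0;0 -0.05 0.003 0 0;0 0 0 0 0;0 0 0 0 0;0 0 0 0 0;0 0 0 0 0;0 0 0 0 0;0 0 0 0 0")

```text
time: 10.25
tool_pos: [0.5417, -0.0114, 0.0248]
tool_rot: [-0.006, 0.13, 0.991, 0.0]
contact_force: [-14.7, 2.9, 12.1]
gripper_width: 0.153
```

The force rose from 6 to 15 N with the motion stalled after 80 mm, as predicted, so the mould is against the stop. I release and rise.

Call:
drive_tool(commands="40 0 0 0 0;60 0 0 0 0;85 0 0 0 0;85 0 0 -0.2 0;85 0 0 -0.5 0;85 0 0 -0.8 0;85 0 0 -1 0;85 0 0 -1 0")

```text
time: 11.25
tool_pos: [0.5464, -0.0126, 0.1334]
tool_rot: [0.001, 0.131, 0.991, -0.0]
contact_force: [0.2, 0.4, -0.3]
gripper_width: 0.994
```

Call:
drive_tool(commands="85 1 0 -1 -10.7;85 1 0 -1 -10.7;85 1 0 -1 -10.7;85 0.5 0 -1 -10.7;85 0 0 -0.5 -10.7;85 0 0 0 -10.7;85 0 0 0 -10.7;85 0 0 0 -10.7")

```text
time: 12.25
tool_pos: [0.443, -0.0103, 0.2676]
tool_rot: [0.001, -0.58, 0.814, -0.001]
contact_force: [-0.2, -0.1, 0.1]
gripper_width: 0.999
```

```bash
python3 - <<'E'
from h import *
s=manip.state();print(s['tool_pos'],s['joint_pos'],s['ft_torque'])
for n in('scene','top','wrist'):
    f=manip.grab_frame(n)[:,:,::-1];cv2.imwrite(f'pics/{n}3.png',f)
a=cv2.imread('pics/scene3.png')[120:320,200:400];b=cv2.imread('pics/top3.png')[145:295,225:375]
cv2.imwrite('pics/m3.png',np.hstack([cv2.resize(a,(400,400),interpolation=2),cv2.resize(b,(400,400),interpolation=2)]))
E
```

```text
[ 0.44302754 -0.01032527  0.26756954] [-1.91547240e-01 -4.25328853e-01  1.96935439e+00  2.25139175e-05
  1.59546033e+00 -3.00069279e+00] [-0.03454441 -0.01608981  0.06143636]
```

View pics/m3.png

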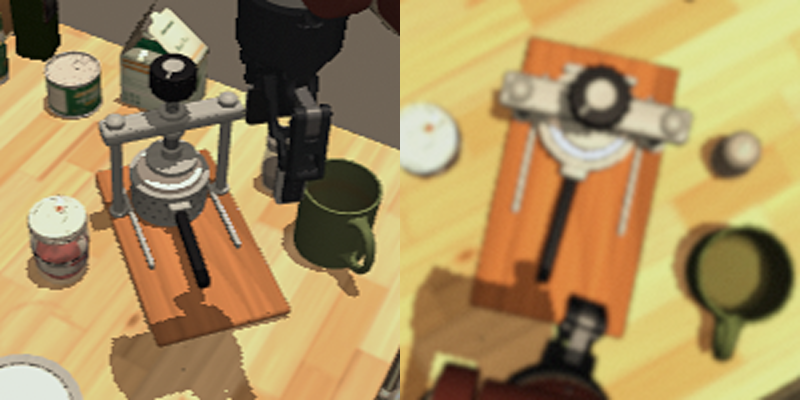

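```bash
python3 - <<'E'
from h import *
T=manip.camera_params('top');S=manip.camera_params('scene')
f=cv2.imread('pics/top3.png');g=cv2.cvtColor(f,cv2.COLOR_BGR2HSV)
def comp(m,box):
    k=np.zeros(m.shape,np.uint8);x0,y0,x1,y1=box;k[y0:y1,x0:x1]=m[y0:y1,x0:x1];n,l,s,c=cv2.connectedComponentsWithStats(k);i=1+s[1:,4].argmax();return np.argwhere(l==i)[:,::-1]
d=g[:,:,2]<75
kn=comp(d,(284,165,316,197));(c,r)=cv2.minEnclosingCircle(kn.astype(np.float32));print('knob top',c,r,cast(T,c,.205))
hd=comp(d&(g[:,:,1]<140),(270,208,294,254));w=cast(T,hd,.052)[:,:2];mu=w.mean(0);v=np.linalg.svd(w-mu)[2][0];v*=np.sign(-v[0]);tip=mu+v*((w-mu)@v).max();print('handle',len(hd),mu,v,tip,'centre est',tip-v*.156)
f2=cv2.imread('pics/scene3.png');g2=cv2.cvtColor(f2,cv2.COLOR_BGR2HSV)
k2=comp(g2[:,:,2]<70,(270,142,302,178));x,y,w_,h_=cv2.boundingRect(k2);print('scene knob',x,y,w_,h_)
for z in(.196,.199,.202):
  for p in((.6623,-.0451),(.6634,-.0452)):print(z,p,proj(S,[*p,z]),proj(T,[*p,z]))
E
```

```text
knob top (298.9117736816406, 181.9705810546875) 12.151477813720703 [[ 0.66104858 -0.04416913  0.205     ]]
handle 133 [ 0.56591649 -0.01685779] [-0.9660648   0.25829984] [ 0.51941387 -0.00442423] centre est [ 0.67011998 -0.04471901]
scene knob 270 142 30 35
0.196 (0.6623, -0.0451) [[285.94043184 159.48625784]] [[299.13071057 182.02949114]]
0.196 (0.6634, -0.0452) [[285.72398568 159.18336913]] [[299.18813932 181.50671461]]
0.199 (0.6623, -0.0451) [[285.96646592 158.34297448]] [[299.21148379 181.81404332]]
0.199 (0.6634, -0.0452) [[285.74947133 158.04029255]] [[299.26911818 181.28933327]]
0.202 (0.6623, -0.0451) [[285.99262717 157.19410635]] [[299.29286472 181.59697454]]
0.202 (0.6634, -0.0452) [[285.77508136 156.89163684]] [[299.35070624 181.07031663]]
```

Call:
drive_tool(commands="85 -0.17 -0.91 0 0;85 -0.17 -0.91 0 0;85 -0.17 -0.91 0 0;85 -0.17 -0.91 0 0;85 -0.17 -0.91 0 0;85 -0.17 -0.91 0 0;85 -0.17 -0.91 0 0;85 -0.14 -0.91 0 0")

```text
time: 13.4
tool_pos: [0.6632, -0.0454, 0.2666]
tool_rot: [0.0, -0.577, 0.817, -0.0]
contact_force: [-0.0, -0.2, -0.3]
gripper_width: 0.992
```

```bash
python3 - <<'E'
from h import *
s=manip.state();print(s['tool_pos'],s['joint_pos'],rot(s['tool_rot']).as_matrix().round(3))
f=manip.grab_frame('wrist')[:,:,::-1];cv2.imwrite('pics/w4.png',f)
c=manip.camera_params('wrist');print(proj(c,[[.662,-.045,.215],[.662,-.045,.199],[.6634,-.0452,.15]]))
E
```

```text
[ 0.66321899 -0.04536048  0.26660859] [-1.80140548e-01  1.26752659e-01  1.47555933e+00  3.71888932e-06
  1.53881573e+00 -2.97984705e+00] [[-0.335 -0.942  0.   ]
 [-0.942  0.335 -0.   ]
 [-0.    -0.    -1.   ]]
[[281.32419136 236.43197443]
 [280.95274107 228.01713821]
 [278.55714599 208.35257323]]
```

View pics/w4.png

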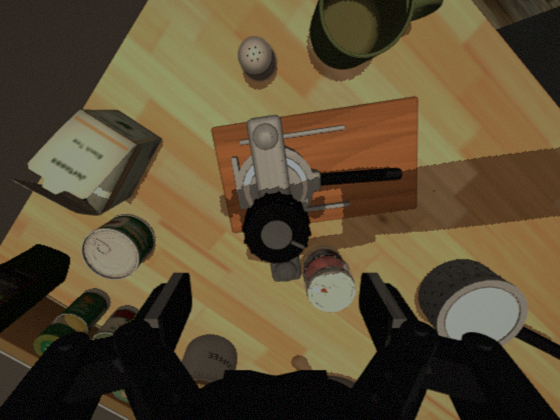

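The knob outline is centred at about (278,229) against a predicted (281,232), so it is within ~2 mm, mostly along the jaws. The mould's handle points along the board. I descend and grip the knob.

Call:
drive_tool(commands="85 0 0 0.5 0;85 0 0 0.6 0;85 0 0 0.6 0;85 0 0 0.6 0;85 0 0 0.5 0;60 0 0 0 0;40 0 0 0 0;30 0 0 0 0")

```text
time: 14.45
tool_pos: [0.6624, -0.0452, 0.1834]
tool_rot: [0.0, -0.578, 0.816, -0.0]
contact_force: [-2.5, 0.5, 1.6]
gripper_width: 0.541
```

Call:
drive_tool(commands="0 0 0 0 0;0 0 0 0 0;0 0 0 0 0;0 0 0 0 0;0 0 0 0 0;0 0 0 0 0;0 0 0 0 0;0 0 0 0 0")

```text
time: 15.45
tool_pos: [0.6625, -0.0452, 0.1834]
tool_rot: [0.0, -0.578, 0.816, -0.0]
contact_force: [-4.4, 1.3, 5.0]
gripper_width: 0.545
```

```bash
cat >st.py <<'E'
from h import *
s=manip.state();R_=rot(s['tool_rot']).as_matrix()
print('t',s['time'],'pos',s['tool_pos'].round(4),'yaw',np.degrees(np.arctan2(R_[1,0],R_[0,0])).round(2),'q6',s['joint_pos'][5].round(3),'F',s['contact_force'].round(2),'T',s['ft_torque'].round(3),'w',s['gripper_width'],'v6',s['joint_vel'][5].round(3),'e6',s['joint_efforts'][5].round(3))
E
python3 st.py
```

```text
t 15.45 pos [ 0.6625 -0.0452  0.1834] yaw -109.4 q6 -2.983 F [-4.39  1.28  4.96] T [0.124 0.753 0.042] w 0.5449820925670983 v6 0.001 e6 -0.013
```

Call:
drive_tool(commands="0 0 0 0.014 6;0 0 0 0.014 6;0 0 0 0.014 6;0 0 0 0.014 6;0 0 0 0.014 6;0 0 0 0.014 6;0 0 0 0.014 6;0 0 0 0.014 6")

```text
time: 16.45
tool_pos: [0.6628, -0.0455, 0.18]
tool_rot: [0.001, -0.195, 0.981, -0.001]
contact_force: [-2.6, -0.5, 5.4]
gripper_width: 0.545
```

```bash
python3 st.py
```

```text
t 16.45 pos [ 0.6628 -0.0455  0.18  ] yaw -157.57 q6 -2.143 F [-2.6  -0.48  5.42] T [0.005 0.511 0.141] w 0.544772144559228 v6 0.829 e6 -0.494
```

Call:
drive_tool(commands="0 0 0 0.005 2;0 0 0 0.005 2;0 0 0 0.005 2;0 0 0 0.005 2;0 0 0 0.004 2;0 0 0 0.004 2;0 0 0 0.005 2;0 0 0 0.005 2")

```text
time: 17.45
tool_pos: [0.6629, -0.0457, 0.1789]
tool_rot: [0.001, -0.057, 0.998, -0.001]
contact_force: [-2.8, -0.5, 5.4]
gripper_width: 0.544
```

```bash
python3 st.py
```

```text
t 17.45 pos [ 0.6629 -0.0457  0.1789] yaw -173.45 q6 -1.865 F [-2.81 -0.5   5.36] T [-0.036  0.531  0.157] w 0.5440062820616387 v6 0.277 e6 -0.04
```

Call:
drive_tool(commands="0 0 0 0.005 2;0 0 0 0.005 2;0 0 0 0.005 2;0 0 0 0.005 2;0 0 0 0.004 2;0 0 0 0.004 2;0 0 0 0.005 2;0 0 0 0.005 2")

```text
time: 18.45
tool_pos: [0.6629, -0.0459, 0.1778]
tool_rot: [0.001, 0.082, 0.997, -0.001]
contact_force: [-2.6, -1.6, 4.5]
gripper_width: 0.548
```

```bash
python3 st.py
```

```text
t 18.45 pos [ 0.6629 -0.0459  0.1778] yaw 170.55 q6 -1.586 F [-2.62 -1.59  4.55] T [-0.182  0.552  0.196] w 0.5476147839819213 v6 0.275 e6 -0.04
```

Call:
drive_tool(commands="0 0 0 0.005 2;0 0 0 0.005 2;0 0 0 0.005 2;0 0 0 0.005 2;0 0 0 0.004 2;0 0 0 0.004 2;0 0 0 0.005 2;0 0 0 0.005 2")

```text
time: 19.45
tool_pos: [0.6628, -0.046, 0.1767]
tool_rot: [0.001, 0.22, 0.975, -0.001]
contact_force: [-3.9, -1.8, 5.3]
gripper_width: 0.546
```

```bash
python3 st.py
```

```text
t 19.45 pos [ 0.6628 -0.046   0.1767] yaw 154.54 q6 -1.307 F [-3.85 -1.78  5.33] T [-0.196  0.529  0.194] w 0.5460919353391971 v6 0.277 e6 -0.04
```

Call:
drive_tool(commands="0 0 0 0.005 2;0 0 0 0.005 2;0 0 0 0.005 2;0 0 0 0.005 2;0 0 0 0.004 2;0 0 0 0.004 2;0 0 0 0.005 2;0 0 0 0.005 2")

```text
time: 20.45
tool_pos: [0.6627, -0.0462, 0.1756]
tool_rot: [0.001, 0.354, 0.935, -0.001]
contact_force: [-4.0, -0.9, 6.1]
gripper_width: 0.546
```

```bash
python3 st.py
```

```text
t 20.45 pos [ 0.6627 -0.0462  0.1756] yaw 138.55 q6 -1.028 F [-3.96 -0.94  6.06] T [-0.289  0.643  0.152] w 0.5458303782393835 v6 0.276 e6 -0.04
```

Call:
drive_tool(commands="0 0 0 0.005 2;0 0 0 0.005 2;0 0 0 0.005 2;0 0 0 0.005 2;0 0 0 0.004 2;0 0 0 0.004 2;0 0 0 0.005 2;0 0 0 0.005 2")

```text
time: 21.45
tool_pos: [0.6626, -0.0463, 0.1745]
tool_rot: [0.001, 0.481, 0.877, -0.001]
contact_force: [-3.1, -2.4, 5.9]
gripper_width: 0.545
```

```bash
python3 st.py
```

```text
t 21.45 pos [ 0.6626 -0.0463  0.1745] yaw 122.54 q6 -0.748 F [-3.12 -2.38  5.9 ] T [-0.295  0.746  0.144] w 0.5445018993554716 v6 0.277 e6 -0.041
```

Call:
drive_tool(commands="0 0 0 0.005 2;0 0 0 0.005 2;0 0 0 0.005 2;0 0 0 0.005 2;0 0 0 0.004 2;0 0 0 0.004 2;0 0 0 0.005 2;0 0 0 0.005 2")

```text
time: 22.45
tool_pos: [0.6624, -0.0464, 0.1734]
tool_rot: [0.001, 0.598, 0.801, -0.001]
contact_force: [-4.5, -2.8, 6.7]
gripper_width: 0.543
```

```bash
python3 st.py; python3 - <<'E'
from h import *
f=manip.grab_frame('scene')[:,:,::-1];cv2.imwrite('pics/s5.png',f)
a=f[150:250,235:335];b=cv2.imread('pics/scene3.png')[150:250,235:335]
cv2.imwrite('pics/m5.png',np.hstack([cv2.resize(x,(400,400),interpolation=2) for x in(a,b)]))
E
```

```text
t 22.45 pos [ 0.6624 -0.0464  0.1734] yaw 106.53 q6 -0.469 F [-4.5  -2.79  6.65] T [-0.335  0.866  0.154] w 0.5431018689394004 v6 0.276 e6 -0.042
```

View pics/m5.png

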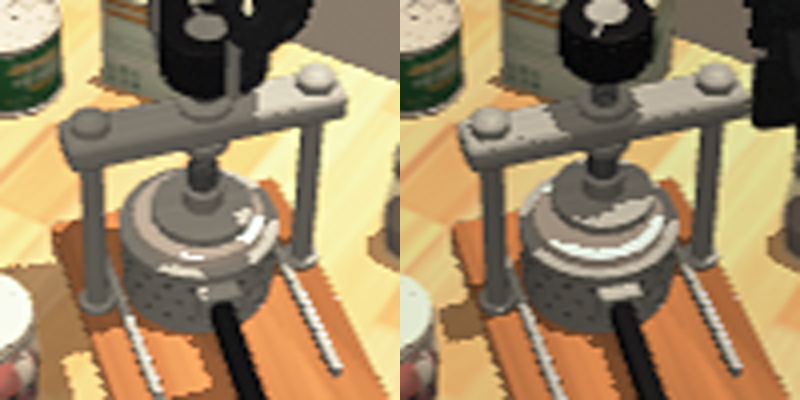

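The knob and foot have both sunk about 10 mm and the foot is still in step with the knob, so the spring is not loaded yet. I continue.

Call:
drive_tool(commands="0 0 0 0.005 2;0 0 0 0.005 2;0 0 0 0.005 2;0 0 0 0.005 2;0 0 0 0.004 2;0 0 0 0.004 2;0 0 0 0.005 2;0 0 0 0.005 2")

```text
time: 23.5
tool_pos: [0.6623, -0.0464, 0.1723]
tool_rot: [0.001, 0.704, 0.71, -0.001]
contact_force: [-5.7, -1.9, 6.4]
gripper_width: 0.547
```

```bash
python3 st.py
```

```text
t 23.5 pos [ 0.6623 -0.0464  0.1723] yaw 90.55 q6 -0.19 F [-5.71 -1.87  6.43] T [-0.332  0.991  0.259] w 0.5470774304293029 v6 0.277 e6 0.015
```

Call:
drive_tool(commands="0 0 0 0.003 1;0 0 0 0.002 1;0 0 0 0.002 1;0 0 0 0.003 1;0 0 0 0.002 1;0 0 0 0.002 1;0 0 0 0.003 1;0 0 0 0.002 1")

```text
time: 24.5
tool_pos: [0.6622, -0.0464, 0.1718]
tool_rot: [0.001, 0.751, 0.66, -0.001]
contact_force: [-6.4, -2.4, 7.5]
gripper_width: 0.543
```

```bash
python3 st.py
```

```text
t 24.5 pos [ 0.6622 -0.0464  0.1718] yaw 82.58 q6 -0.051 F [-6.37 -2.4   7.46] T [-0.347  1.056  0.306] w 0.5430267778674432 v6 0.138 e6 0.156
```

```bash
python3 - <<'E'
from h import *
T=[]
for i in range(8):
    manip.grab_frame('top');s=manip.state();T.append(s['ft_torque'][2])
print(np.round(T,3),np.mean(T),s['joint_efforts'][5],s['joint_pos'][5],s['joint_vel'][5])
E
```

```text
[0.117 0.085 0.023 0.075 0.055 0.059 0.154 0.042] 0.07615171950262911 0.07453754777088761 -0.05112798128971054 -0.0009969371970523712
```

Joint-6 effort and wrist torque put the load at about 22 to 28 N. I turn 5° more (about +5 N).

Call:
drive_tool(commands="0 0 0 0 0;0 0 0 0 0;0 0 0 0 0;0 0 0 0.003 1;0 0 0 0.002 1;0 0 0 0.002 1;0 0 0 0.003 1;0 0 0 0.002 1")

```text
time: 25.9
tool_pos: [0.6621, -0.0464, 0.1714]
tool_rot: [0.001, 0.779, 0.627, -0.001]
contact_force: [-5.9, -3.6, 8.5]
gripper_width: 0.547
```

```bash
python3 st.py
```

```text
t 25.9 pos [ 0.6621 -0.0464  0.1714] yaw 77.59 q6 0.036 F [-5.91 -3.64  8.54] T [-0.304  1.053  0.28 ] w 0.5474565962794876 v6 0.14 e6 0.174
```

The effort rose 0.018 N·m for 0.087 rad, which is the 0.004 N·m/N × 52 N/rad expected. The load is about 26 to 28 N, so I release and rise.

Call:
drive_tool(commands="55 0 0 0 0;70 0 0 0 0;85 0 0 0 0;85 0 0 0 0;85 0 0 -0.3 0;85 0 0 -0.8 0;85 0 0 -1 0;85 0 0 -1 0")

```text
time: 26.9
tool_pos: [0.6624, -0.0452, 0.2645]
tool_rot: [0.0, 0.779, 0.627, 0.0]
contact_force: [0.2, 0.4, 0.2]
gripper_width: 0.998
```

Call:
drive_tool(commands="85 0 0 0 0;85 0 0.5 0 0;85 0 1 0 0;85 0 1 0 0;85 0 0 0 0;85 0 0 0 0;85 0 0 0 0;85 0 0 0 0")

```text
time: 27.9
tool_pos: [0.7351, -0.0611, 0.2632]
tool_rot: [0.0, 0.779, 0.627, 0.0]
contact_force: [-0.7, 0.4, 0.6]
gripper_width: 0.997
```

```bash
python3 st.py; python3 - <<'E'
from h import *
f=manip.grab_frame('scene')[:,:,::-1]
a=f[130:280,215:365];t=manip.grab_frame('top')[:,:,::-1][145:295,225:375]
cv2.imwrite('pics/m6.png',np.hstack([cv2.resize(x,(400,400),interpolation=2) for x in(a,t)]))
E
```

```text
t 27.9 pos [ 0.7351 -0.0611  0.2632] yaw 77.61 q6 0.033 F [-0.71  0.37  0.55] T [-0.041 -0.062 -0.014] w 0.9974177220961145 v6 0.0 e6 0.0
```

View pics/m6.png

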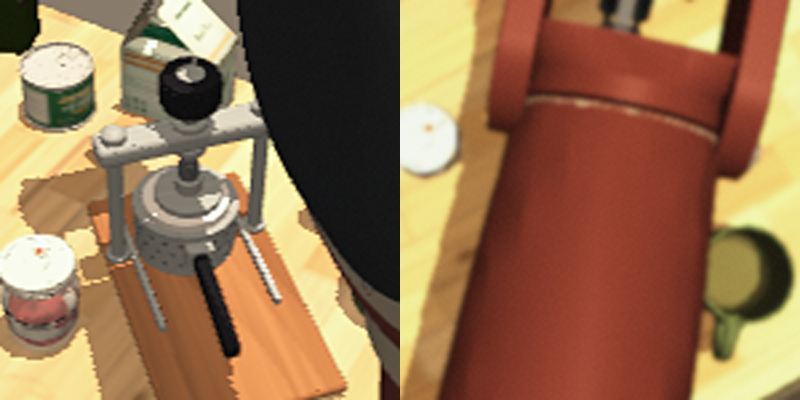

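The foot (about (188,200)) sits on the follower, the mould is home and level, the knob is free, and the jar and mug have not moved. The tool reads no contact force.

```bash
python3 -c "
from plant import manip
print(manip.job_done())"
```

```text
the job is handed in; nothing more can be done
None
```

I handed the job in at about 28 s of the 72 s. By my checks it is done, but no verdict was reported, so I can't confirm it passed.

**Mould:** I slid the smaller mould about 80 mm by its handle until the force rose to about 15 N and it stopped moving. That matches the 81 mm measured from the camera pictures. The handle-tip check agrees to about 2 mm once I allow for its 7 mm bias, so home is confirmed only to about that accuracy.

**Knob and load:** I turned the knob about 3 rad clockwise. The load when I let go is an estimate:
- **Joint-6 effort:** about 26 N, based on a rise that matched the expected rate.
- **Wrist torque:** about 28 N, but noisy, at roughly ±8 N.
- **Static torque:** samples taken with the arm holding still had relaxed, so they were no use for checking the load.

**Last picture:** the foot rests on the follower, the mould looks level, and the gripper is clear with no contact force. The jar and mug are where they stood. The arm hid the salt shaker in that picture, but no move went near it.

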